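# Draw one test panel from the leaning stack and pack it in its case

## Robot

A 6-joint arm with a two-finger parallel gripper is mounted at the origin on a cart in front of the work surface, level with it; the furniture and walls round the work are solid. World frame = base frame: x ahead of the robot, y to its left, z up, the work surface at z = 0. Lengths are in m, angles in rad, forces in N, time in s.
With the tool pointing down it reaches from about 0.275 to 0.825 m from the base axis. Payload 4.9 kg.
Tool frame: the origin (TCP) lies on the centre line of the jaws, within the pads' length; the fingertips stand 19 mm ahead of it and the grasp point (between the pads) is the TCP; z points along the fingers, y is the line along which they close (so a half turn about z gives the same grasp; the last joint's range is limited). The gripper opens to 85 mm and grips with 20 to 120 N. Pads are 22 mm wide; open, the fingers measure 114 mm over their backs; the gripper's body (76 mm by 85 mm) begins 54 mm behind the grasp point. The pads swing forward as they close: fully open they stand 13 mm farther back than shut.
Start: joints at [-1.38, 0.326, -0.193, 1.052, 0, 1.437], TCP at [0.176, -0.521, 0.25] pointing down, gripper open.
Joint ranges: [-2.65, 2.65], [-0.97, 1.79], [-1.3, 1.35], [-1.93, 2.1], [-1.47, 1.37], [-3.14, 3.14]. Speed limits (rad/s): [2.57, 2.57, 3.14, 3.14, 3.14, 3.14].

## Interface

Orientations are given as a rotation vector (axis times angle).
In Python, from rig import bot gives the robot as it stands. The module is installed in compiled form; this text tells all that it offers.
- The arm moves only by the tool apply_moves, never from a script. Its argument "rows" is one flat list of numbers, 6 for each row, row after row: the shift along the world's x, y, z in mm, then the turn, a rotation vector about the world's x, y, z in rad. A call has exactly 5 rows; each row is the pose to reach, as a shift and turn from the pose commanded when the call began; what a row does not reach only later rows make up. A row lasts 1/10 s, in which the tool goes at most 50 mm and 8.59 degrees, less where a joint would pass 70% of its speed; a pose out of reach is approached as far as the arm can. A call with a gripper value outside its range is refused whole. "hand" is the closure in counts, from 0 (fully open) to 255 (shut), set as the call begins (left out, the last holds). The fingers move at their own pace and stop on an object; the grip force is fixed at half the most. Time passes only in rows, so rows that repeat a pose let the fingers close, or fill a call up. It gives the time, the measured TCP pose, the force, the opening and the grip force at its end, in the units of the state.
- bot.state(): the state, without advancing time (a new reading comes with each control period).
- bot.get_image(name): name is "side" or "top"; returns the picture (384x512x3 uint8, blue, green, red); there is no depth.
- bot.camera_model(name): a dict with "camera_matrix" (3x3 intrinsics, pixels), "D" ([k1, k2, p1, p2, k3] as OpenCV has them; the pictures are not rectified), "R" (3x3) and "t" (3): a world point X has camera coordinates R X + t. Camera axes: x right, y down, z forward; pixel columns grow to the right and rows downward; lengths in m; the calibration is good to about 2 mm. A picture is of the moment at which its call begins. camera_model takes no time and is no camera call.
- bot.close_job(): hands the job in; it is judged then, once.
The state is a dict: "t": time; "qpos": joint angles; "qvel": joint speeds; "effort": joint torques, N m; "tool_pos": TCP position; "orientation": TCP orientation; "ft_force": force on the tool from outside, world axes, zero at the start; "torque": the same for the moment, N m; "grip_width": opening from 0.0 (shut) to 1.0 (fully open); "finger_force": force on a finger pad.
Only numpy, scipy, OpenCV 4.12 (cv2) and the standard library are available. Lean on these libraries where they do the work, as an engineer would, in place of code of your own. Each camera call takes 0.05 s, during which the arm holds its last target. There are 200 camera calls.

## Task

The orange test panel has to be packed: draw it out of the stack that leans on the rack without toppling or dragging out the other panels, and set it down, not dropped, standing upright or leaning on its long bottom edge inside the open case, so that all of it is below the rim. Then shut the case's lid fully and leave everything else where it is.

Things in the scene. Friction and masses are not known exactly. Their poses are not given: they have to be found in the camera images.
- panel_orange_tab (a point): Centre of the grip tab (24 wide, 44 high, 8 mm thick) in the middle of the top edge of the ORANGE panel, the one to draw out: 22 mm above the plate's top edge, 86 mm above its bottom edge. Axes: z up along the panel's face, y along its width, x through its thickness towards the backrest it leans on.
- panel_orange_centre (a point): Centre of the orange panel's rigid plate, 120 mm wide, 64 high, 8 thick (tab left out; with tab 108 mm high; 0.11 kg). 32 mm above its bottom edge, 54 mm below the tab's centre; same axes as the tab's.
- panel_orange: The orange panel; origin in the middle of its bottom rear edge (the 8 mm thickness lies to -x of it), same axes.
- rack: Fixed grey rack, 115 x 150 mm: flat 10 mm base, low front lip, backrest 0.26 rad from upright, top 66 mm up. Four equal panels lean on it face to face: white in front, orange 2nd, 3rd or last. Tabs stand free above; the others' are 46 mm left or right of orange's. A panel farther back stands up to 5 mm higher along the lean. Origin: middle of underside; x to the back, y left.
- case_in (a point): Centre of the inner floor of the fixed open grey case, 130 (x) x 160 (y) x 122 mm high outside, 120 x 150 mm inside, 5 mm walls and floor; floor to rim 117 mm. x points to its hinged far side, y to the left, z up.
- case_lid_hinge (a point): Middle of the lid's hinge line on the far (+x) rim of the case; the line runs along the case's y.
- case_lid (a joint): Angle of the case's lid, rad: 0 shut on the rim, 1.57 upright; starts open at 1.6 to 1.8. A flat aluminium plate 6 mm thick, about 130 mm from hinge to free edge, 160 mm wide, no handle. The hinge is stiff: it stays where it is left and must be pushed all the way down.
- panel_blue_centre (a point): Centre of the 120 x 64 x 8 mm plate of another panel of the stack, blue; its tab is at the left (+y) end of the top edge; to stay leaning on the rack.
- panel_green_centre (a point): Centre of the 120 x 64 x 8 mm plate of another panel of the stack, green; its tab is at the right (-y) end; to stay leaning on the rack.
- panel_white_centre (a point): Centre of the 120 x 64 x 8 mm plate of another panel of the stack, white; tab at the right (-y) end; the front one; to stay leaning on the rack.
- beaker_250: Bystander: clear beaker, 71 mm wide, 92 mm high; origin at the middle of its underside. Leave alone.
- amber_bottle: Bystander: brown bottle with black cap, 53 mm wide, 109 mm high; origin at the middle of its underside. Leave alone.
- timer: Bystander: flat white timer, 60 x 66 x 18 mm; origin at the middle of its underside. Leave alone.
- tape_roll: Bystander: roll of tape, 65 mm wide, 19 mm high; origin at the middle of its underside. Leave alone.
- sample_pot0: Bystander: white pot with red lid, 68 mm wide, 63 mm high; origin at the middle of its underside. Leave alone.
- marker: Bystander: black marker pen with a blue end, 132 mm long, lying; origin at the middle of its underside. Leave alone.
Mind the look-alikes: they are no part of the job. Leave any green look-alike of the part that bears case_in alone.

How it is judged:
By the outcome, as a careful person would: the job done as asked, in the order asked, and still so for the second after the job is handed in, with the robot touching nothing.
It also fails if it takes over 64 s, if anything falls off the work surface, if the arm or the gripper's body presses on something with over 40 N, if the wrist force passes 120 N, or if a joint passes its speed limit or range.

## Working session

There is one attempt and no reset: what is moved stays moved. The work goes in short steps, Python scripts to look and compute and a tool call to move; the robot and the scene stay as the last step left them, time stands still between calls to the robot, and variables do not carry over. Pictures are saved under pics/ and viewed, at most 11 in all, crops included, and the job is handed in when it is done.

Besides the shell and the picture viewer there is one more tool, called after "Request:" by a JSON object that holds its "name" and its "arguments". apply_moves: Moves the arm, as the interface text tells. Its arguments: {"type":"object","properties":{"rows":{"type":"array"},"hand":{"type":"number"}},"required":["rows"]}

```bash
mkdir -p pics
cat > h.py <<'E'
import numpy as np, cv2
from rig import bot
def cam(n):
    m=bot.camera_model(n); return [np.array(m[k],float) for k in("camera_matrix","D","R","t")]
def ray(n,uv):
    K,D,R,t=cam(n); p=cv2.undistortPoints(np.array([[uv]],float),K,D)[0,0]
    d=R.T@np.array([p[0],p[1],1]); return -R.T@t, d/np.linalg.norm(d)
def onz(n,uv,z):
    c,d=ray(n,uv); return c+d*(z-c[2])/d[2]
def tri(a,b):
    c1,d1=ray("side",a); c2,d2=ray("top",b)
    s=np.linalg.lstsq(np.c_[d1,-d2],c2-c1,rcond=None)[0]
    p,q=c1+s[0]*d1,c2+s[1]*d2; return (p+q)/2,np.linalg.norm(p-q)
def proj(n,X):
    K,D,R,t=cam(n); return cv2.projectPoints(np.array(X,float).reshape(-1,1,3),cv2.Rodrigues(R)[0],t,K,D)[0][:,0]
E
python3 - <<'E'
from h import *
a,b=bot.get_image("side"),bot.get_image("top")
cv2.imwrite("pics/s0.png",a);cv2.imwrite("pics/t0.png",b)
for n in("side","top"):
    K,D,R,t=cam(n);print(n,-R.T@t,R[2],K[0,0],D)
print(bot.state())
E
```

```text
side [-0.16014243  0.42780867  1.2681322 ] [ 0.50154367 -0.36274751 -0.78540957] 368.03624924289215 [0.03722132 0.         0.         0.         0.        ]
top [ 0.35270787 -0.09312687  1.83153452] [ 0.1292678  -0.00483966 -0.99159791] 423.34614994735125 [-0.04107543  0.          0.          0.          0.        ]
{'t': 0.1, 'qpos': array([-1.38018287e+00,  3.26876484e-01, -1.93471220e-01,  1.05197490e+00,
       -5.69953384e-06,  1.43659029e+00]), 'qvel': array([-0.00176933, -0.00203338,  0.00284784, -0.00038191,  0.00081252,
        0.00123692]), 'effort': array([ 1.03826023e-03, -4.44240403e+01,  2.63036728e+01,  7.91548518e-03,
       -8.40282860e-05, -2.28858681e-06]), 'tool_pos': array([ 0.17544104, -0.52076661,  0.24958125]), 'orientation': array([-3.09874543e+00, -5.07738530e-01,  7.65208093e-05]), 'ft_force': array([-0.26803799, -1.01140914,  0.43249471]), 'torque': array([ 0.01796622,  0.04420861, -0.02226152]), 'finger_force': 0.0, 'grip_width': 0.999723172953347}
```

View pics/s0.png

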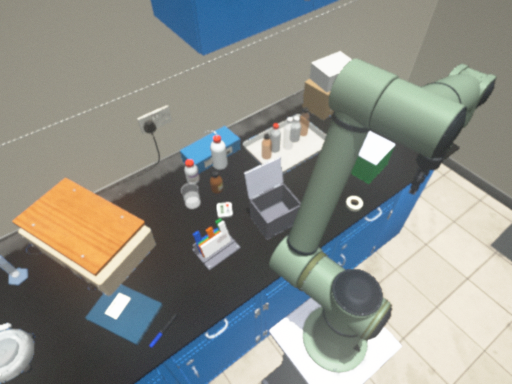

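View pics/t0.png

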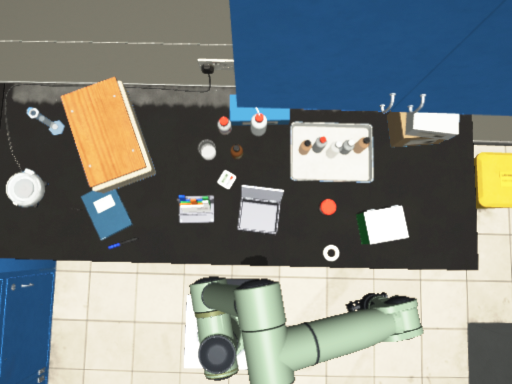

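Side view: rack with the stack is at about (215,245), the grey case at (273,205) with its lid up, and the green look-alike case at (373,155). Top view: rack at (196,208), grey case at (260,212), green look-alike at (383,225). Next is a close crop of the stack and case.

Run:
```python
import cv2,numpy as np
a,b=cv2.imread("pics/s0.png"),cv2.imread("pics/t0.png")
f=lambda i,y,x,w,h,k:cv2.resize(i[y:y+h,x:x+w],None,fx=k,fy=k,interpolation=cv2.INTER_NEAREST)
c=np.vstack([f(a,155,185,130,56,6)[:,:],f(b,180,170,130,40,6)]) 
c=np.hstack([f(a,150,185,65,120,5)[:600],f(b,175,172,58,60,7)[:420].copy() if 0 else np.vstack([f(b,185,172,68,52,6),f(a,155,240,68,48,6)])[:600]])
cv2.imwrite("pics/c0.png",c[:600,:800]);print(c.shape)
h=cv2.cvtColor(b,cv2.COLOR_BGR2HSV);hs=cv2.cvtColor(a,cv2.COLOR_BGR2HSV)
for nm,lo,hi in(("orange",5,20),("blue",100,125),("green",45,85)):
  for n,H,(x,y,w,q) in(("side",hs,(190,215,55,55)),("top",h,(175,190,45,35))):
    m=cv2.inRange(H,(lo,130,60),(hi,255,255)); z=np.zeros_like(m);z[y:y+q,x:x+w]=m[y:y+q,x:x+w]
    N,l,s,ce=cv2.connectedComponentsWithStats(z)
    for i in range(1,N):
      if s[i,4]>2:print(nm,n,s[i],ce[i].round(1))
```

```text
(600, 733, 3)
orange side [199 226  21  20  85] [209.4 232.9]
orange top [180 200  22   5  45] [191.1 202.5]
blue side [214 228   4   4  11] [215.4 229.2]
blue side [193 231  14  14  89] [198.  236.5]
blue top [178 195  12   6  43] [182.1 197.6]
blue top [197 199   6   2  10] [199.5 199.5]
green side [216 219   5   5  14] [217.6 220.5]
green top [203 197   5   3  10] [205.  197.9]
green top [181 201   5   1   5] [183. 201.]
green top [197 201   4   1   4] [198.5 201. ]
```

View pics/c0.png

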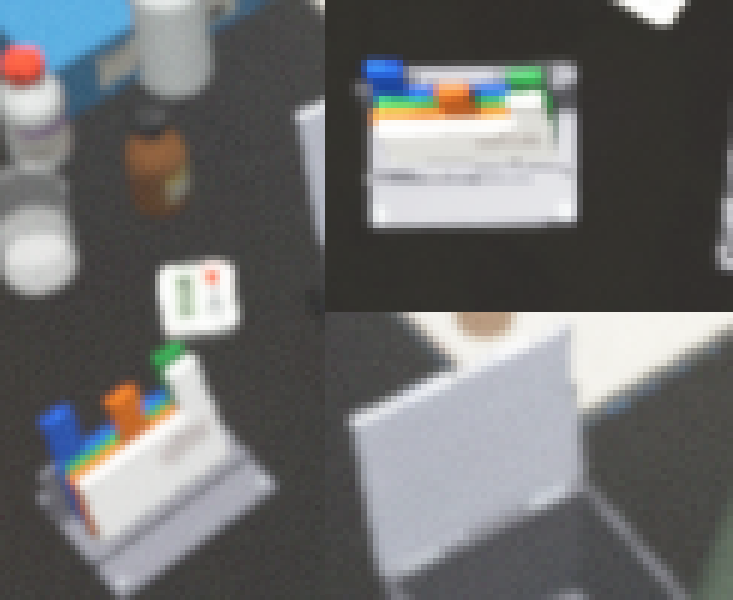

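Candidates for "orange tab": orange tab, side (210,232) / top (194,201); red pot lid, top (328,207); brown bottles, top (237,152); wooden board, top (105,135); and the blue, green and white tabs of the same stack. The crop confirms the order from front to back is white, orange (2nd), green, blue. The orange tab is in the middle at side (210,232). The grey case's lid is open and upright on the far side.

Run:
```python
from h import *
a,b=cv2.imread("pics/s0.png"),cv2.imread("pics/t0.png")
hb=cv2.cvtColor(b,cv2.COLOR_BGR2HSV)
# rack & case blobs in top (bright or saturated vs black table)
m=(b.max(2)>75).astype(np.uint8)
for nm,(x,y,w,h) in dict(rack=(174,188,48,42),case=(232,180,60,60)).items():
    z=np.zeros_like(m);z[y:y+h,x:x+w]=m[y:y+h,x:x+w]
    c=max(cv2.findContours(z,cv2.RETR_EXTERNAL,cv2.CHAIN_APPROX_NONE)[0],key=cv2.contourArea)
    print(nm,cv2.boundingRect(c),cv2.minAreaRect(c),cv2.approxPolyDP(c,3,True)[:,0].tolist())
# orange tab pixels
for n,i,(x,y,w,h) in(("side",a,(204,222,13,20)),("top",b,(187,196,13,9))):
    print(n);H=cv2.cvtColor(i,cv2.COLOR_BGR2HSV)
    for r in range(y,y+h):print(r,' '.join('%3d/%3d'%(p[0],p[2]) if p[1]>90 else '  .  ' for p in H[r,x:x+w]))
print("rack front edge",onz("top",(179.2,223),.0),onz("top",(214,222.7),0.01))
for z in(.09,.095,.1):print(z,onz("side",(209.5,231.5),z),onz("top",(193.7,201.3),z))
print(tri((209.5,231.5),(193.7,201.3)))
```

```text
rack (177, 194, 38, 30) ((195.6836700439453, 208.01052856445312), (29.117164611816406, 36.81289291381836), 88.09085083007812) [[178, 195], [179, 222], [213, 222], [213, 195]]
case (237, 184, 48, 51) ((259.97320556640625, 209.0568084716797), (43.408573150634766, 46.58578109741211), 6.842773914337158) [[242, 184], [237, 229], [275, 234], [284, 190]]
side
222   .     .     .     .     .     .     .     .     .     .     .    66/106  67/149
223   .     .     .     .     .     .     .     .     .     .     .     .    65/114
224   .     .     .     .     .     .     .     .     .     .     .     .     .  
225   .     .     .     .     .     .     .     .     .     .     .     .     .  
226   .     .     .     .     .     9/106  10/126  11/123  10/ 94   .     .     .     .  
227   .     .     .     .    10/140  11/186  12/203  11/185  11/129   .     .     .     .  
228   .     .     9/108  10/150  12/210  13/235  13/235  12/214  11/159   .     .   111/125 110/161
229   .    10/108  11/172  12/213  13/236  14/237  13/223  13/203  13/173   .   111/166 110/193 108/209
230   .    10/125  12/201
[... 1735 characters left out ...]
8/188  54/180  33/153  13/196  11/192  11/188  11/187  11/181  14/154  39/129  44/179  43/189
203  19/238  17/237  17/237  16/235  12/226  11/193  11/188  11/188  11/186  12/180  14/191  16/240  17/243
204  14/250  14/248  14/248  14/248  14/245  12/226  12/221  12/218  12/215  13/219  14/236  16/251  18/252
rack front edge [0.45243436 0.2016034  0.        ] [0.45716125 0.05044268 0.01      ]
0.09 [0.5445166  0.13193409 0.09      ] [0.53877631 0.13128367 0.09      ]
0.095 [0.54152602 0.13318979 0.095     ] [0.53824211 0.13063938 0.095     ]
0.1 [0.53853545 0.13444548 0.1       ] [0.5377079  0.12999509 0.1       ]
(array([0.53933258, 0.13205853, 0.09633626]), np.float64(0.003971350941911429))
```

Run:
```python
import cv2,numpy as np
a,b=cv2.imread("pics/s0.png"),cv2.imread("pics/t0.png")
f=lambda i,y,x,w,h,k:cv2.resize(i[y:y+h,x:x+w],None,fx=k,fy=k,interpolation=cv2.INTER_CUBIC)
c=np.hstack([f(a,155,240,66,85,6)[:510],f(b,180,230,60,85,6)])
cv2.imwrite("pics/c1.png",np.clip(c.astype(float)*1.3,0,255))
```

```text
[ WARN:0@0.041] global loadsave.cpp:1063 imwrite_ Unsupported depth image for selected encoder is fallbacked to CV_8U.
```

View pics/c1.png

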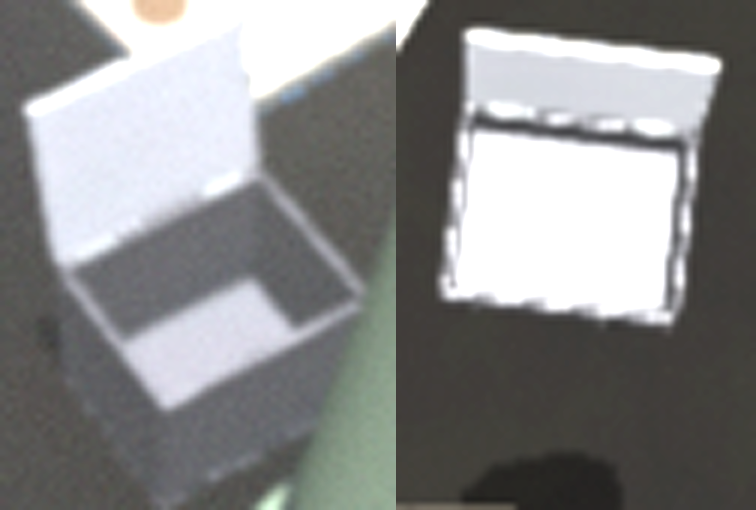

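The crop shows the grey case's rim corners in the top view at about (237,229), (276,233), (279,203) and (242,199), and the lid's free edge at (242,185)–(284,190). It is slightly rotated and the lid is close to upright.

Run:
```python
from h import *
P=[onz("top",p,.122) for p in((237.3,229.1),(275.6,233.4),(279.3,202.9),(241.9,198.8))]
for p in P:print(p.round(4))
d=[np.linalg.norm(P[i]-P[(i+1)%4]).round(3) for i in range(4)];print("sides",d,"centre",np.mean(P,0))
for i,j in((1,0),(2,3)):v=P[j]-P[i];print("yaw y-axis",np.arctan2(-v[0],v[1]))
for i,j in((0,3),(1,2)):v=P[j]-P[i];print("yaw x",np.arctan2(v[1],v[0]))
# side view rim corners from crop c1: far left(62,265) far right(262,172) near right(362,300)
f=lambda x,y:(240+x/6-.4,155+y/6-.4)
for q in((62,265),(262,172)):print("side rim",onz("side",f(*q),.122))
print("lid edge L",tri(f(27,103),(241.8,185.2)),"R",tri(f(240,25),(283.5,190.6)))
print("tabtop",tri((208.6,228.7),(193.1,199.6)))
for z in(.11,.116,.122):print(z,onz("side",(208.6,228.7),z),onz("top",(193.1,199.6),z))
# rack yaw from front edge in top, subpixel
b=cv2.imread("pics/t0.png").astype(float).mean(2)
r=[]
for c in range(182,211):
    col=b[218:228,c];th=(col[0]+col[-1])/2;k=np.where(col>th)[0][-1];r.append((c,218+k+(col[k]-th)/(col[k]-col[k+1])))
r=np.array(r);p=np.polyfit(r[:,0],r[:,1],1);A,B=[onz("top",(c,np.polyval(p,c)),.008) for c in(180,213)]
print("rack front",A,B,"yaw",np.arctan2(-(A-B)[0],(A-B)[1]))
```

```text
[ 0.4274 -0.0531  0.122 ]
[ 0.4141 -0.2077  0.122 ]
[ 0.538  -0.2206  0.122 ]
[ 0.5507 -0.0682  0.122 ]
sides [np.float64(0.155), np.float64(0.125), np.float64(0.153), np.float64(0.124)] centre [ 0.48257333 -0.13739694  0.122     ]
yaw y-axis -0.08590820775608282
yaw y-axis -0.08358902393851667
yaw x -0.1218390623144391
yaw x -0.10317914875038979
side rim [ 0.55687429 -0.06681599  0.122     ]
side rim [ 0.53861921 -0.22037509  0.122     ]
lid edge L (array([ 0.58773017, -0.06763322,  0.25287093]), np.float64(0.0017392345444078537)) R (array([ 0.57479632, -0.22677085,  0.23057312]), np.float64(0.0026707397873044353))
tabtop (array([0.54421077, 0.13229134, 0.10999604]), np.float64(0.0020769149854496047))
0.11 [0.544941  0.1330576 0.11     ] [0.54356486 0.13145817 0.11      ]
0.116 [0.54128814 0.13458464 0.116     ] [0.54289968 0.13067544 0.116     ]
0.122 [0.53763527 0.13611167 0.122     ] [0.54223449 0.1298927  0.122     ]
rack front [0.45426716 0.1969706  0.008     ] [0.46092077 0.05503854 0.008     ] yaw 0.046844516146017
```

Tab centre is about (0.538, 0.132, 0.094), which agrees with the expected 10 + 86·cos 0.26 ≈ 94 mm. The rack's yaw is about 0.05. The case's centre is (0.484, −0.137) with yaw about −0.09, and the lid is open about 1.8 rad. Setting out towards the rack.

Request:
{"name": "apply_moves", "arguments": {"rows": [22,37,6,0,0,0.09,44,74,12,0,0,0.18,66,111,18,0,0,0.27,88,148,24,0,0,0.36,110,185,30,0,0,0.45], "hand": 0}}

```text
t: 0.6
tool_pos: [0.2859, -0.3345, 0.2802]
orientation: [-2.906, -1.191, -0.0]
ft_force: [0.9, 0.1, 0.4]
grip_width: 0.999
finger_force: 0.0
```

Request:
{"name": "apply_moves", "arguments": {"rows": [22,37,4,0,0,0.09,44,74,8,0,0,0.18,66,111,12,0,0,0.27,88,148,16,0,0,0.36,110,185,20,0,0,0.45]}}

```text
t: 1.1
tool_pos: [0.3959, -0.1495, 0.3003]
orientation: [-2.567, -1.81, 0.0]
ft_force: [1.2, -0.3, 0.0]
grip_width: 0.998
finger_force: 0.0
```

Request:
{"name": "apply_moves", "arguments": {"rows": [22,37,0,0,0,0.08,44,74,0,0,0,0.16,66,111,0,0,0,0.24,88,148,0,0,0,0.32,110,185,0,0,0,0.38]}}

```text
t: 1.6
tool_pos: [0.5059, 0.0356, 0.3]
orientation: [-2.18, -2.262, 0.001]
ft_force: [1.6, -0.0, -0.2]
grip_width: 0.998
finger_force: 0.0
```

Request:
{"name": "apply_moves", "arguments": {"rows": [12,20,-20,0,0.052,0.002,24,40,-40,0,0.104,0.004,36,60,-60,0,0.156,0.006,48,80,-80,-0.01,0.208,0.008,60,97,-95,-0.012,0.26,0.01]}}

```text
t: 2.1
tool_pos: [0.5653, 0.1319, 0.2035]
orientation: [-2.037, -2.13, 0.285]
ft_force: [0.0, 1.1, -0.3]
grip_width: 1.0
finger_force: 0.0
```

Run:
```python
from h import *
from scipy.spatial.transform import Rotation as Ro
a,b=bot.get_image("side"),bot.get_image("top")
cv2.imwrite("pics/s1.png",a);cv2.imwrite("pics/t1.png",b)
s=bot.state();print(s["tool_pos"],Ro.from_rotvec(s["orientation"]).as_matrix().round(3))
f=lambda i,y,x,w,h,k:cv2.resize(i[y:y+h,x:x+w],None,fx=k,fy=k,interpolation=cv2.INTER_CUBIC)
cv2.imwrite("pics/c2.png",np.hstack([f(a,170,170,80,100,5),f(b,170,160,80,100,5)]))
```

```text
[0.56514048 0.1324112  0.19980237] [[-0.047  0.963 -0.265]
 [ 0.999  0.044 -0.014]
 [-0.002 -0.266 -0.964]]
```

View pics/c2.png

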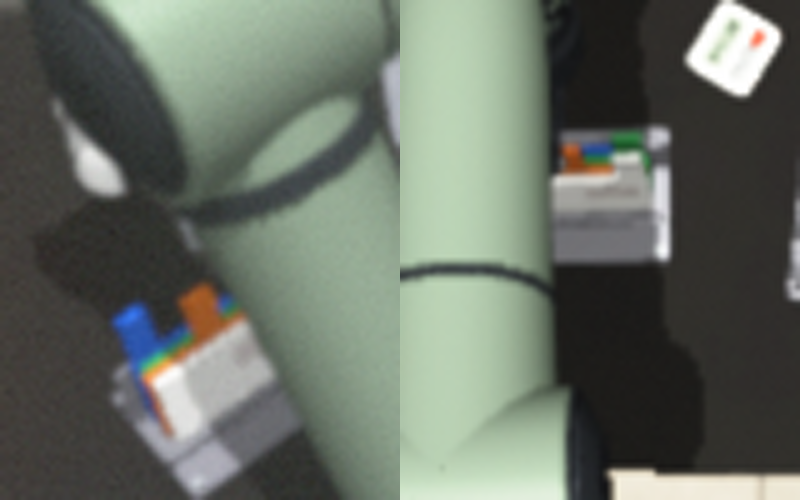

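The crop shows the stack unchanged, with the orange tab at side (210,232). The arm hides the gripper. I'm descending along the lean onto the tab.

Request:
{"name": "apply_moves", "arguments": {"rows": [-5,0,-20,0,0,0,-10,0,-40,0,0,0,-15,-1,-60,0,0,0,-20,-1,-80,0,0,0,-25,-1,-97,0,0,0]}}

```text
t: 2.7
tool_pos: [0.5398, 0.1292, 0.1079]
orientation: [-2.04, -2.131, 0.281]
ft_force: [-0.3, 1.0, -0.1]
grip_width: 0.996
finger_force: 0.0
```

Request:
{"name": "apply_moves", "arguments": {"rows": [0,0,0,0,0,0,0,0,0,0,0,0,0,0,0,0,0,0,0,0,0,0,0,0,0,0,0,0,0,0], "hand": 150}}

```text
t: 3.2
tool_pos: [0.5412, 0.1298, 0.1091]
orientation: [-2.04, -2.132, 0.279]
ft_force: [-0.3, 0.0, -0.8]
grip_width: 0.413
finger_force: 0.0
```

Request:
{"name": "apply_moves", "arguments": {"rows": [0,0,-2,0,0,0,-1,0,-5,0,0,0,-1,1,-5,0,0,0,-1,1,-5,0,0,0,-1,1,-5,0,0,0], "hand": 200}}

```text
t: 3.7
tool_pos: [0.5395, 0.1308, 0.1032]
orientation: [-2.039, -2.131, 0.281]
ft_force: [0.8, -0.7, -0.4]
grip_width: 0.218
finger_force: 0.0
```

Request:
{"name": "apply_moves", "arguments": {"rows": [0,0,0,0,0,0,0,0,0,0,0,0,0,0,0,0,0,0,0,0,0,0,0,0,0,0,0,0,0,0], "hand": 255}}

```text
t: 4.2
tool_pos: [0.5396, 0.1307, 0.1033]
orientation: [-2.039, -2.131, 0.281]
ft_force: [0.1, 0.2, -0.5]
grip_width: 0.083
finger_force: 59.5
```

The tab is gripped (opening 7 mm, 59 N) with almost no side force. Drawing it out slowly along the lean.

Request:
{"name": "apply_moves", "arguments": {"rows": [2,0,8,0,0,0,4,0,16,0,0,0,7,0,24,0,0,0,9,0,32,0,0,0,11,1,40,0,0,0]}}

```text
t: 4.7
tool_pos: [0.551, 0.1317, 0.1442]
orientation: [-2.04, -2.131, 0.28]
ft_force: [0.9, 0.2, -1.7]
grip_width: 0.088
finger_force: 59.3
```

Request:
{"name": "apply_moves", "arguments": {"rows": [2,0,8,0,0,0,4,0,16,0,0,0,7,0,24,0,0,0,9,0,32,0,0,0,11,1,40,0,0,0]}}

```text
t: 5.2
tool_pos: [0.5617, 0.1326, 0.1839]
orientation: [-2.04, -2.131, 0.281]
ft_force: [-0.1, 0.3, -0.1]
grip_width: 0.081
finger_force: 59.3
```

Request:
{"name": "apply_moves", "arguments": {"rows": [4,0,14,0,0,0,8,0,30,0,0,0,14,0,50,0,0,0,20,0,75,0,0,0,25,1,100,0,0,0]}}

```text
t: 5.7
tool_pos: [0.5866, 0.1337, 0.2844]
orientation: [-2.039, -2.131, 0.281]
ft_force: [0.6, 0.8, -2.5]
grip_width: 0.083
finger_force: 59.3
```

Run:
```python
from h import *
from scipy.spatial.transform import Rotation as Ro
a,b=bot.get_image("side"),bot.get_image("top")
s=bot.state();print(s["tool_pos"],s["grip_width"],s["finger_force"],s["ft_force"],s["qpos"].round(2),Ro.from_rotvec(s["orientation"]).as_matrix().round(3))
f=lambda i,y,x,w,h,k:cv2.resize(i[y:y+h,x:x+w],None,fx=k,fy=k,interpolation=cv2.INTER_CUBIC)
cv2.imwrite("pics/c3.png",np.hstack([f(a,150,160,80,120,5)[:600],f(b,130,160,80,120,5)]))
```

```text
[0.58835712 0.13399021 0.28690028] 0.08059874695794124 59.29960548877716 [ 0.55481856  0.2910701  -0.93987513] [0.1  0.62 0.33 1.54 0.01 1.62] [[-0.044  0.967 -0.251]
 [ 0.999  0.042 -0.013]
 [-0.001 -0.251 -0.968]]
```

View pics/c3.png

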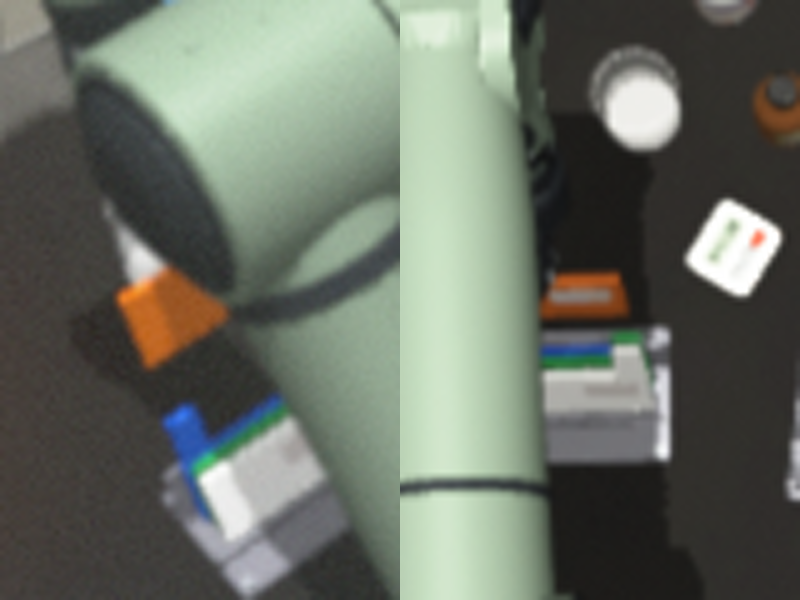

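The crop shows the orange panel free in the hand, with its lower corner at side (189,223). White, green and blue are still leaning on the rack. Next I compute the hand-to-bottom distance and the shift and turn needed to get above the case.

Run:
```python
from h import *
from scipy.spatial.transform import Rotation as Ro
s=bot.state();p=s["tool_pos"];R=Ro.from_rotvec(s["orientation"]);M=R.as_matrix();zp,yp,xp=-M[:,2],M[:,0],M[:,1]
print(yp,xp)
for D in(.086,.09,.094,.098):
  print(D,proj("side",[p-D*zp+.06*yp-.004*xp,p-D*zp+.06*yp+.004*xp]).round(1).tolist(),proj("top",[p-D*zp-.06*yp-.004*xp,p-(D-.064)*zp-.06*yp]).round(1).tolist())
T=Ro.from_euler('z',-.09)*Ro.from_euler('y',-.10)*Ro.from_matrix(np.array([[0,1,0],[1,0,0],[0,0,-1.]]))
print((T*R.inv()).as_rotvec(),(np.array([.457,-.136,.27])-p)*1e3)
```

```text
[-0.04427801  0.99901818 -0.00146045] [ 0.96694716  0.04248904 -0.25141177]
0.086 [[188.7, 219.8], [187.6, 218.7]] [[205.4, 191.6], [203.8, 184.1]]
0.09 [[189.0, 220.6], [187.9, 219.5]] [[205.5, 192.0], [203.9, 184.6]]
0.094 [[189.4, 221.4], [188.2, 220.3]] [[205.6, 192.4], [204.0, 185.0]]
0.098 [[189.7, 222.2], [188.6, 221.1]] [[205.7, 192.7], [204.1, 185.4]]
[-0.00665285 -0.35434231 -0.13262662] [-131.35711578 -269.99021145  -16.90028013]
```

Request:
{"name": "apply_moves", "arguments": {"rows": [-25,-26,0,-0.001,-0.035,-0.013,-50,-52,0,-0.001,-0.07,-0.026,-75,-78,0,-0.002,-0.106,-0.04,-95,-104,0,-0.003,-0.142,-0.053,-115,-130,0,-0.003,-0.177,-0.066]}}

```text
t: 6.3
tool_pos: [0.4698, 0.0031, 0.2825]
orientation: [-2.207, -2.157, 0.097]
ft_force: [0.2, -0.4, -0.4]
grip_width: 0.089
finger_force: 59.5
```

Request:
{"name": "apply_moves", "arguments": {"rows": [-4,-28,-3,-0.001,-0.035,-0.013,-8,-56,-6,-0.001,-0.07,-0.026,-12,-84,-9,-0.002,-0.106,-0.04,-15,-112,-12,-0.003,-0.142,-0.053,-17,-140,-15,-0.003,-0.177,-0.066]}}

```text
t: 6.8
tool_pos: [0.4534, -0.1369, 0.2675]
orientation: [2.267, 2.072, 0.098]
ft_force: [1.1, -0.8, -0.2]
grip_width: 0.083
finger_force: 59.5
```

Run:
```python
from h import *
from scipy.spatial.transform import Rotation as Ro
a,b=bot.get_image("side"),bot.get_image("top")
s=bot.state();p=s["tool_pos"];print(p,s["grip_width"],s["finger_force"],s["ft_force"],s["qpos"].round(2),Ro.from_rotvec(s["orientation"]).as_matrix().round(3))
print(proj("side",p),proj("top",p))
f=lambda i,y,x,w,h,k:cv2.resize(i[y:y+h,x:x+w],None,fx=k,fy=k,interpolation=cv2.INTER_CUBIC)
cv2.imwrite("pics/c4.png",np.hstack([f(a,130,230,80,120,5)[:600],f(b,140,220,80,120,5)]))
```

```text
[ 0.45296109 -0.13841     0.26735879] 0.08281753261814548 59.46825921535492 [-0.57704457  0.19735331 -0.83627657] [-0.47  0.11 -0.44  0.94  0.03  1.19] [[ 0.094  0.991  0.092]
 [ 0.996 -0.093 -0.009]
 [-0.001  0.093 -0.996]]
[[282.78419004 182.72043341]] [[259.70881035 221.0324346 ]]
```

View pics/c4.png

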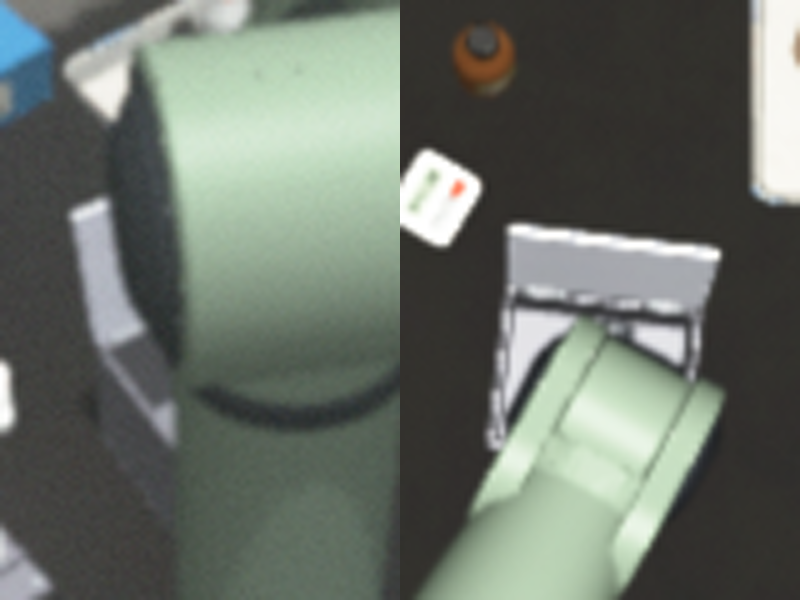

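The top crop shows the hand over the case (at top pixel (260,221)) and clear of the lid. The panel is hidden under the wrist. I'm lowering it into the case.

Request:
{"name": "apply_moves", "arguments": {"rows": [2,1,-30,0,0,0,4,2,-60,0,0,0,4,2,-90,0,0,0,4,2,-115,0,0,0,4,2,-135,0,0,0]}}

```text
t: 7.4
tool_pos: [0.4573, -0.1328, 0.1313]
orientation: [2.268, 2.075, 0.096]
ft_force: [-0.4, -0.1, -1.2]
grip_width: 0.082
finger_force: 59.5
```

Request:
{"name": "apply_moves", "arguments": {"rows": [0,0,-5,0,0,0,0,0,-10,0,0,0,0,0,-15,0,0,0,0,0,-20,0,0,0,0,0,-23,0,0,0]}}

```text
t: 7.9
tool_pos: [0.4588, -0.1344, 0.1104]
orientation: [2.266, 2.072, 0.098]
ft_force: [-0.7, -0.5, -1.3]
grip_width: 0.083
finger_force: 59.5
```

Request:
{"name": "apply_moves", "arguments": {"rows": [0,0,-1,0,0,0,0,0,-2,0,0,0,0,0,-4,0,0,0,0,0,-6,0,0,0,0,0,-8,0,0,0]}}

```text
t: 8.4
tool_pos: [0.4586, -0.1343, 0.1022]
orientation: [2.266, 2.072, 0.097]
ft_force: [0.1, -0.4, -0.9]
grip_width: 0.079
finger_force: 59.5
```

Request:
{"name": "apply_moves", "arguments": {"rows": [0,0,-1,0,0,0,0,0,-2,0,0,0,0,0,-3,0,0,0,0,0,-3,0,0,0,0,0,-3,0,0,0]}}

```text
t: 8.9
tool_pos: [0.4588, -0.1343, 0.1003]
orientation: [2.266, 2.072, 0.098]
ft_force: [-2.4, 2.3, 10.6]
grip_width: 0.085
finger_force: 61.5
```

The panel's edge has touched the floor (about 10 N at z = 0.100, matching the expected 0.0985). I'm easing off, then opening just a little.

Request:
{"name": "apply_moves", "arguments": {"rows": [0,0,1,0,0,0,0,0,1,0,0,0,0,0,1,0,0,0,0,0,1,0,0,0,0,0,1,0,0,0]}}

```text
t: 9.4
tool_pos: [0.4587, -0.1344, 0.1004]
orientation: [2.266, 2.072, 0.097]
ft_force: [-0.8, -0.5, 3.2]
grip_width: 0.082
finger_force: 60.0
```

Request:
{"name": "apply_moves", "arguments": {"rows": [0,0,0,0,0,0,0,0,0,0,0,0,0,0,0,0,0,0,0,0,0,0,0,0,0,0,0,0,0,0], "hand": 200}}

```text
t: 9.9
tool_pos: [0.4616, -0.135, 0.1015]
orientation: [2.262, 2.07, 0.103]
ft_force: [4.7, 0.2, 2.8]
grip_width: 0.215
finger_force: 2.3
```

Request:
{"name": "apply_moves", "arguments": {"rows": [4,0,1,0,0,0,4,0,3,0,0,0,4,0,8,0,0,0,4,0,14,0,0,0,4,0,22,0,0,0]}}

```text
t: 10.4
tool_pos: [0.4621, -0.1341, 0.1226]
orientation: [2.267, 2.073, 0.097]
ft_force: [0.6, -0.2, -0.3]
grip_width: 0.213
finger_force: 0.0
```

Request:
{"name": "apply_moves", "arguments": {"rows": [0,0,8,0,0,0,0,0,16,0,0,0,0,0,26,0,0,0,0,0,40,0,0,0,0,0,60,0,0,0]}}

```text
t: 10.9
tool_pos: [0.4619, -0.134, 0.1828]
orientation: [2.268, 2.073, 0.096]
ft_force: [0.0, 0.1, 0.5]
grip_width: 0.217
finger_force: 0.0
```

Released cleanly. I'm rising and swinging aside to look inside the case before shutting it.

Request:
{"name": "apply_moves", "arguments": {"rows": [0,0,40,0,0,0,0,0,80,0,0.02,0,0,10,120,0,0.04,0,0,45,150,0.005,0.07,0,0,90,170,0.009,0.1,0], "hand": 255}}

```text
t: 11.4
tool_pos: [0.4631, -0.0445, 0.3557]
orientation: [-2.321, -2.114, 0.005]
ft_force: [-0.2, 0.0, -0.8]
grip_width: -0.002
finger_force: 0.0
```

Request:
{"name": "apply_moves", "arguments": {"rows": [0,45,5,0,0,0,0,90,10,0,0,0,0,135,15,0,0,0,0,180,20,0,0,0,0,220,25,0,0,0]}}

```text
t: 11.9
tool_pos: [0.4619, 0.1778, 0.3783]
orientation: [-2.314, -2.117, 0.006]
ft_force: [1.0, -0.8, -0.6]
grip_width: -0.003
finger_force: 0.0
```

Run:
```python
from h import *
a,b=bot.get_image("side"),bot.get_image("top")
s=bot.state();print(s["t"],s["tool_pos"],s["orientation"],s["grip_width"])
f=lambda i,y,x,w,h,k:cv2.resize(i[y:y+h,x:x+w],None,fx=k,fy=k,interpolation=cv2.INTER_CUBIC)
cv2.imwrite("pics/c5.png",np.hstack([f(a,150,200,110,100,4)[:400],f(b,160,215,80,80,5)]))
```

```text
12.0 [0.46205013 0.17970529 0.37842725] [-2.30758426 -2.12359229  0.00366707] 0.0005362233252526719
```

View pics/c5.png

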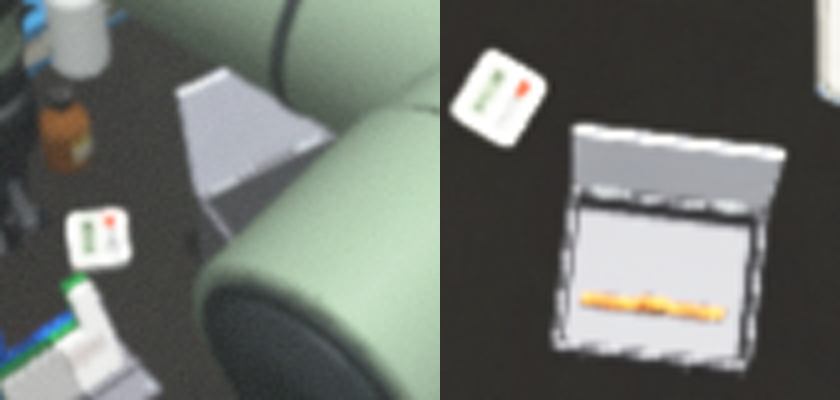

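The top crop shows the orange panel standing on edge in the case at crop (650,305), parallel to the case and clear of the walls. The lid is still open, and white, green and blue are on the rack. I'm moving the closed hand behind the lid.

Request:
{"name": "apply_moves", "arguments": {"rows": [22,-36,0,0,0,0,44,-72,0,0,0,0,66,-108,0,0,0,0,88,-144,0,0,0,0,110,-170,0,0,0,0]}}

```text
t: 12.5
tool_pos: [0.5728, 0.0026, 0.3778]
orientation: [-2.318, -2.114, 0.008]
ft_force: [0.6, 1.5, 0.7]
grip_width: 0.006
finger_force: 0.0
```

Request:
{"name": "apply_moves", "arguments": {"rows": [20,-32,0,0,0,0,40,-64,0,0,0,0,60,-96,0,0,0,0,80,-128,0,0,0,0,90,-159,0,0,0,0]}}

```text
t: 13.0
tool_pos: [0.6629, -0.1558, 0.377]
orientation: [-2.315, -2.115, 0.008]
ft_force: [0.2, 0.6, -0.1]
grip_width: -0.004
finger_force: 0.0
```

Request:
{"name": "apply_moves", "arguments": {"rows": [0,0,-25,0,0,0,0,0,-50,0,0,0,0,0,-75,0,0,0,0,0,-100,0,0,0,0,0,-120,0,0,0]}}

```text
t: 13.5
tool_pos: [0.6614, -0.1543, 0.256]
orientation: [-2.315, -2.114, 0.009]
ft_force: [-0.4, -0.1, 0.1]
grip_width: 0.001
finger_force: 0.0
```

Run:
```python
from h import *
a,b=bot.get_image("side"),bot.get_image("top")
s=bot.state();p=s["tool_pos"];print(s["t"],p,s["orientation"],s["qpos"].round(2),s["ft_force"],proj("side",p),proj("top",p))
f=lambda i,y,x,w,h,k:cv2.resize(i[y:y+h,x:x+w],None,fx=k,fy=k,interpolation=cv2.INTER_CUBIC)
cv2.imwrite("pics/c6.png",np.hstack([f(a,120,220,100,120,4),f(b,130,215,100,120,4)]))
```

```text
13.6 [ 0.66019379 -0.15366051  0.25418838] [-2.31165682 -2.11159646  0.01222302] [-0.34  0.58  0.22  1.22 -0.    1.32] [-1.50131831  0.54860348  0.06571807] [[251.4444752  150.14821349]] [[264.85555097 166.68508768]]
```

View pics/c6.png

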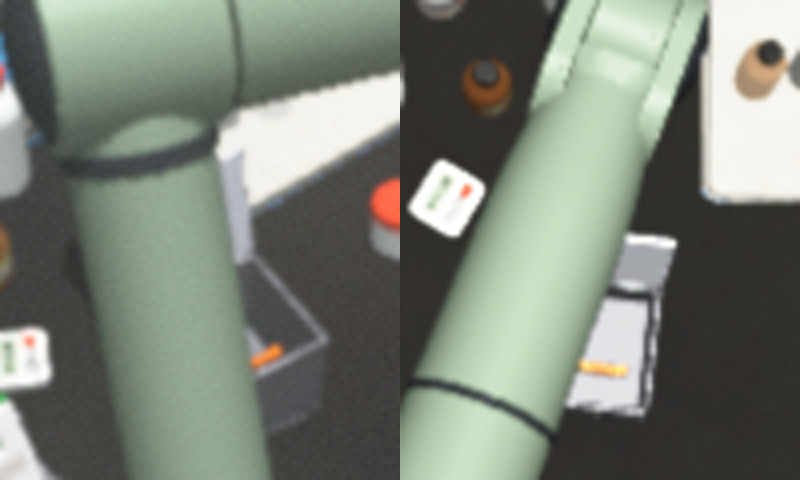

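The hand is behind the lid (top (265,167)) with no contact force, and the panel is still upright at top about (266,222). Now I push the lid over along its arc.

Request:
{"name": "apply_moves", "arguments": {"rows": [-12,1,-3,0,0,0,-24,2,-6,0,0,0,-36,3,-9,0,0,0,-48,4,-12,0,0,0,-60,5,-14,0,0,0]}}

```text
t: 14.1
tool_pos: [0.6022, -0.149, 0.2449]
orientation: [-2.316, -2.117, 0.006]
ft_force: [-0.9, -0.6, 0.6]
grip_width: 0.002
finger_force: 0.0
```

Request:
{"name": "apply_moves", "arguments": {"rows": [-12,1,0,0,0,0,-24,2,0,0,0,0,-36,3,0,0,0,0,-48,4,-1,0,0,0,-59,5,-2,0,0,0]}}

```text
t: 14.6
tool_pos: [0.544, -0.1441, 0.2435]
orientation: [-2.317, -2.118, 0.005]
ft_force: [0.7, 0.3, -0.3]
grip_width: -0.002
finger_force: 0.5
```

Request:
{"name": "apply_moves", "arguments": {"rows": [-11,1,-6,0,0,0,-21,2,-10,0,0,0,-31,3,-16,0,0,0,-43,4,-25,0,0,0,-55,5,-34,0,0,0]}}

```text
t: 15.1
tool_pos: [0.4893, -0.1393, 0.2092]
orientation: [-2.318, -2.118, 0.005]
ft_force: [1.1, 0.0, -0.8]
grip_width: 0.002
finger_force: 0.5
```

Request:
{"name": "apply_moves", "arguments": {"rows": [-6,0,-8,0,0,0,-12,1,-16,0,0,0,-17,2,-25,0,0,0,-20,2,-31,0,0,0,-23,2,-38,0,0,0]}}

```text
t: 15.6
tool_pos: [0.4656, -0.1362, 0.1688]
orientation: [-2.315, -2.117, 0.006]
ft_force: [0.4, -0.7, 0.2]
grip_width: 0.003
finger_force: 0.3
```

Run:
```python
from h import *
a,b=bot.get_image("side"),bot.get_image("top")
s=bot.state();p=s["tool_pos"];print(s["t"],p,s["ft_force"],s["grip_width"],s["finger_force"])
f=lambda i,y,x,w,h,k:cv2.resize(i[y:y+h,x:x+w],None,fx=k,fy=k,interpolation=cv2.INTER_CUBIC)
cv2.imwrite("pics/c7.png",np.hstack([f(a,120,220,100,120,4),f(b,150,215,100,120,4)]))
```

```text
15.7 [ 0.46456048 -0.13589633  0.16815913] [-0.66675024 -0.46629501  0.55944894] -0.003906095099652606 0.0
```

View pics/c7.png

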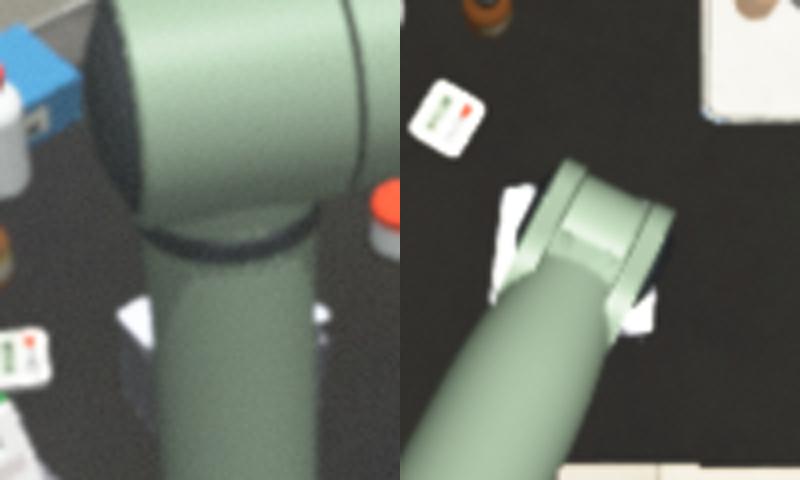

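The crop shows the lid folded over the case (white strip at crop (515,240)) and almost shut. Now I press it down.

Request:
{"name": "apply_moves", "arguments": {"rows": [-1,0,-4,0,0,0,-2,0,-8,0,0,0,-2,0,-12,0,0,0,-2,0,-15,0,0,0,-2,0,-18,0,0,0]}}

```text
t: 16.2
tool_pos: [0.4635, -0.1362, 0.151]
orientation: [-2.314, -2.116, 0.007]
ft_force: [0.1, -0.1, 1.2]
grip_width: 0.003
finger_force: 0.3
```

Request:
{"name": "apply_moves", "arguments": {"rows": [0,0,-1,0,0,0,0,0,-2,0,0,0,0,0,-3,0,0,0,0,0,-4,0,0,0,0,0,-4,0,0,0]}}

```text
t: 16.7
tool_pos: [0.4636, -0.1363, 0.1475]
orientation: [-2.315, -2.117, 0.007]
ft_force: [-0.9, 1.1, 1.6]
grip_width: 0.003
finger_force: 1.3
```

Request:
{"name": "apply_moves", "arguments": {"rows": [0,0,-1,0,0,0,0,0,-2,0,0,0,0,0,-2,0,0,0,0,0,-3,0,0,0,0,0,-3,0,0,0]}}

```text
t: 17.2
tool_pos: [0.4637, -0.1363, 0.1472]
orientation: [-2.316, -2.118, 0.006]
ft_force: [-9.5, 3.7, 27.4]
grip_width: 0.004
finger_force: 13.8
```

Request:
{"name": "apply_moves", "arguments": {"rows": [0,0,0,0,0,0,0,0,-1,0,0,0,0,0,-1,0,0,0,0,0,-1,0,0,0,0,0,-1,0,0,0]}}

```text
t: 17.7
tool_pos: [0.4637, -0.1363, 0.147]
orientation: [-2.316, -2.118, 0.006]
ft_force: [-11.4, 4.7, 34.7]
grip_width: 0.002
finger_force: 17.7
```

The lid stops hard at z = 0.147, which is the computed shut height, with 35 N on it. I'm lifting off and checking.

Request:
{"name": "apply_moves", "arguments": {"rows": [0,0,5,0,0,0,0,0,20,0,0,0,0,0,50,0,0,0,0,0,95,0,0,0,0,0,140,0,0,0]}}

```text
t: 18.2
tool_pos: [0.463, -0.136, 0.2843]
orientation: [-2.314, -2.116, 0.008]
ft_force: [0.8, -0.5, -0.5]
grip_width: -0.0
finger_force: 0.0
```

Request:
{"name": "apply_moves", "arguments": {"rows": [-10,-40,5,0,0,-0.05,-25,-80,10,0,0,-0.1,-40,-120,10,0,0,-0.15,-60,-160,10,0,0,-0.2,-80,-200,10,0,0,-0.25]}}

```text
t: 18.7
tool_pos: [0.3828, -0.3378, 0.2933]
orientation: [-2.562, -1.809, 0.006]
ft_force: [0.5, -0.4, -0.6]
grip_width: -0.004
finger_force: 0.0
```

Run:
```python
from h import *
a,b=bot.get_image("side"),bot.get_image("top")
s=bot.state();print(s["t"],s["tool_pos"],s["ft_force"])
f=lambda i,y,x,w,h,k:cv2.resize(i[y:y+h,x:x+w],None,fx=k,fy=k,interpolation=cv2.INTER_CUBIC)
cv2.imwrite("pics/c8.png",np.hstack([f(a,150,185,130,125,3),f(b,140,170,130,125,3)]))
```

```text
18.8 [ 0.38155223 -0.34065917  0.29296569] [ 0.58893336  0.87068692 -0.98819621]
```

View pics/c8.png

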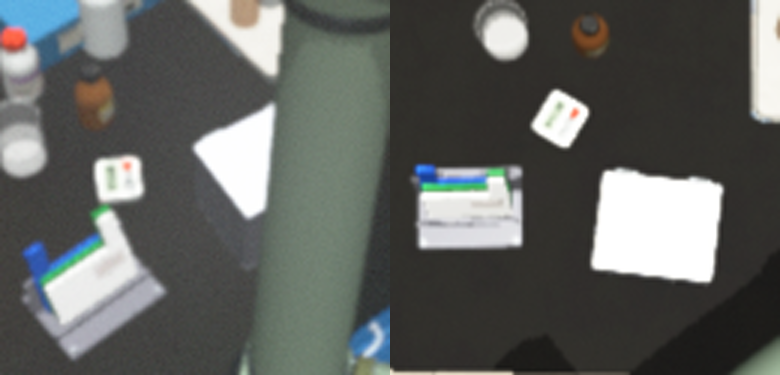

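The crop shows the lid lying flat on the case (top crop (657,225)) and white, green and blue still leaning on the rack. Beaker, bottle and timer haven't moved. Handing in.

```bash
python3 -c "
from rig import bot
print(bot.close_job())"
```

```text
the job is handed in; nothing more can be done
None
```

The orange panel was left standing upright in the grey case with the lid pressed fully shut, the other three panels still lean on the rack, and I handed the job in at about 19 s without the hand-in returning a verdict.

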